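# Fetch the memory cartridge out of the inspection recorder

### The job

Slide the image recorder's chassis out of its housing by the handle until it locks, then push its memory cartridge down so that it springs up, lift it out and set it down, without dropping it, in the shallow steel tray. Then press the chassis's release pad gently, ease the chassis in and slide it fully home without slamming it. Leave the loose parts where they are.

Things in the scene. Friction and masses are not known exactly. Their poses are not given: they have to be found in the camera images.
- rack: Fixed grey steel housing, 280 deep x 250 wide x 106 mm high, slots in its roof. Origin: middle of the lower edge of its open front, on the table; x points into the housing (away from the robot, give or take its yaw), y left, z up. The chassis slides out along -x. Offsets of chassis parts below are in this frame, in mm, chassis shut; when it is out by d, subtract d from x.
- chassis (a joint): How far the aluminium chassis (0.7 to 1.2 kg, front panel top 100 mm and flat deck 85 mm above the table) is out, m; 0 = fully home. Drag about 3 N. It clicks and locks, and meets a firm stop 6 mm farther; where depends on how the slides were set, anywhere from 120 to 165 mm, not seen beforehand. Locked, it goes neither out nor in until the release pad is held down.
- handle (a point): Middle of the chassis's handle: a level round steel bar, 10 mm thick, 120 mm long along y, 42 mm in front of the front panel, 85 mm above the table, at (-50, 0, 85). Free space under and behind it; can be pinched or hooked from above.
- release (a joint): Height of the release pad and its spring pawl, m: 0 = pawl held down under a rail in the housing (whenever unlocked), +0.006 = sprung up, chassis locked, -0.004 = pressed to its stop. Spring 3 N up, 5 N at 0, 6 N at the bottom. To unlock, hold it at -0.002 or lower and move the chassis in 12 mm or more; then the rail keeps the pawl down. Over 40 N harms it.
- pad_top (a point): Middle of the release pad's bare face, 30 mm (x) by 22 mm (y): a steel thumb pad on the left of the deck, at (32, 83, 90) with the pad at 0, i.e. 5 mm above the deck (11 when up). At its inner (+x) end stands a lip 4 mm thick, 6 mm high, against which a finger that presses the pad can push the chassis inward. Inside the housing while shut.
- cart_mid (a point): Centre of the memory cartridge: loose black plastic block, 50 (x) x 30 (y) x 45 mm high, 70 to 120 g, upright in a close pocket of the deck at (80, -30, 68.5). Seated, its top is 6 mm above the deck; sprung out, 22 mm. Grasp it across its 30 mm above the deck (free deck on both sides), lift straight up. The flat blanked-off bay beside it is of no use.
- eject (a joint): Height of the sprung plate under the cartridge, m: 0 = cartridge seated and latched. Pressing the cartridge down 4 to 5 mm (firm stop at -0.005; about 5 to 10 N) trips the latch; once let go, the plate lifts it to +0.016 and stays up.
- tray: Fixed shallow open tray of bare steel, 130 x 100 mm outside along its x and y, 22 mm high, walls and floor 3 mm. Origin: centre of its underside, on the table. Left or right of the recorder; a deeper (50 mm) grey plastic bin with four compartments stands on the other side and is not it. A small brass spacer lies in its corner.
- spacer: Bystander: brass spacer ring, 24 mm diameter, 10 mm high, lying in the tray about 45 mm along its -x and 30 mm along its +y from its centre. Origin: centre of its underside.
- gear: Bystander: steel gear, 56 mm diameter, 12 mm thick, lying on the housing's roof. Origin: centre of its underside.
- hub: Bystander: steel flanged hub, 60 mm diameter, 38 mm high, on the table. Origin: centre of its underside.
- pinion: Bystander: brass pinion with a steel stub shaft, 38 mm diameter, 52 mm high, on the table. Origin: centre of its underside.
- oiler: Bystander: white plastic bottle, 48 mm diameter, 120 mm high, standing on the table. Origin: centre of its underside.
- driver: Bystander: screwdriver with a black handle, 160 mm long, lying on the table.
Not all that is in view belongs to the job. What is shaped like the tray but blue or brown is not meant.

How it is judged:
By the outcome, as a careful person would: the job done as asked, in the order asked, and still so for the second after the job is handed in, with the robot touching nothing.
It also fails if it takes over 72 s, if anything falls off the work surface, if the arm or the gripper's body presses on something with over 40 N, if the wrist force passes 120 N, or if a joint passes its speed limit or range.

### The arm

A 6-joint arm with a two-finger parallel gripper is mounted at the origin on the work surface. World frame = base frame: x ahead of the robot, y to its left, z up, the work surface at z = 0. Lengths are in m, angles in degrees, forces in N, time in s.
With the tool pointing down it reaches from about 0.375 to 0.75 m from the base axis. Payload 9 kg.
Tool frame: the origin (TCP) lies midway between the tips of the shut fingers; the grasp point (between the pads) lies 19 mm behind it; z points along the fingers, y is the line along which they close (so a half turn about z gives the same grasp; the last joint's range is limited). The gripper opens to 85 mm and grips with 20 to 120 N. Pads are 22 mm wide; open, the fingers measure 114 mm over their backs; the gripper's body (76 mm by 85 mm) begins 54 mm behind the grasp point. The pads swing forward as they close: fully open they stand 13 mm farther back than shut.
Start: joints at [-80.713, 5.964, 5.575, 89.605, 0, 77.527], TCP at [0.222, -0.557, 0.202] pointing down, gripper open.
Joint ranges: [-171.21, 171.21], [-48.23, 106.86], [-62.78, 66.21], [-105.2, 120.99], [-86.42, 89.51], [-180, 180]. Speed limits (degrees/s): [127.2, 127.2, 147.25, 180, 180, 180].

### API

Orientations are given as [roll, pitch, yaw] about the fixed x, y, z axes, in that order (R = Rz(yaw) Ry(pitch) Rx(roll)).
In Python, from station import telemetry, imaging, order gives the robot as it stands.
- The arm moves only by the tool move_arm, never from a script. Its arguments are lists of equal length, an entry for each row: "angular": the turn, a rotation vector about the world's x, y, z scaled (see below), a list of three; "linear": the shift along the world's x, y, z scaled (see below), a list of three; "claw": the opening, from 0 (shut) to 1 (fully open). A call has 1 to 12 rows; each row shifts and turns the commanded pose from where the row before left it; what a row does not reach is not made up. The controller multiplies each number of a shift by 5 cm and each number of a turn by pi/2 rad. A row lasts 1/8 s, in which the tool goes at most 62.5 mm and 10.7 degrees, less where a joint would pass 70% of its speed; a pose out of reach is approached as far as the arm can. A call with a number of a shift or a turn outside -1 to 1 is refused whole. A call with a gripper value outside its range is refused whole. The fingers move at their own pace and stop on an object; the grip force is fixed at half the most. Time passes only in rows, so rows that do not move let the fingers close. It gives the time, the measured TCP pose, the force, the opening and the grip force at its end, in the units of the state.
- telemetry.get_state(): the state, without advancing time (a new reading comes with each control period).
- imaging.read_camera(name): name is "scene" or "top" or "wrist"; returns a dict with "frame" (400x640x3 uint8, red, green, blue), "z_map" (400x640 float32, m along the optical axis (not along the pixel's ray), 0 where there is no reading), "intrinsics" (3x3 intrinsics, pixels), "world_from_camera" (4x4, takes a point from camera to world coordinates); the wrist camera has in their place "hand_eye" (4x4, takes a point from camera to tool coordinates, whose origin is the TCP and whose axes are the flange's). Camera axes: x right, y down, z forward; pixel columns grow to the right and rows downward; lengths in m; the calibration is good to about 2 mm. A picture is of the moment at which its call begins: read the wrist's pose just before it.
- order.hand_in(): hands the job in; it is judged then, once.
The state is a dict: "time": time; "qpos": joint angles; "qvel": joint speeds; "joint_efforts": joint torques, N m; "eef_pos": TCP position; "tcp_rot": TCP orientation; "wrist_force": force on the tool from outside, world axes, zero at the start; "moment": the same for the moment, N m; "finger_gap": opening from 0.0 (shut) to 1.0 (fully open); "finger_force": force on a finger pad.
Only numpy, scipy, OpenCV 4.12 (cv2) and the standard library are available. Lean on these libraries where they do the work, as an engineer would, in place of code of your own. Each camera call takes 0.05 s, during which the arm holds its last target. There are 200 camera calls.

## Working session

There is one attempt and no reset: what is moved stays moved. The work goes in short steps, Python scripts to look and compute and a tool call to move; the robot and the scene stay as the last step left them, time stands still between calls to the robot, and variables do not carry over. Pictures are saved under pics/ and viewed, at most 10 in all, crops included, and the job is handed in when it is done.

Besides the shell and the picture viewer there is one more tool, called after ">>>" by a JSON object that holds its "op" and its "data". move_arm: Moves the arm, as the interface text tells. Shifts and turns lie within -1 to 1; 1 stands for 5 cm of shift or pi/2 rad of turn. Its arguments: {"type":"object","properties":{"angular":{"type":"array","items":{"type":"array","items":{"type":"number","minimum":-1,"maximum":1}}},"linear":{"type":"array","items":{"type":"array","items":{"type":"number","minimum":-1,"maximum":1}}},"claw":{"type":"array","items":{"type":"number"}}},"required":["angular","linear","claw"]}

```bash
mkdir -p pics
cat > h.py <<'E'
import numpy as np, cv2
from station import telemetry, imaging, order
def grab(n):
    s=telemetry.get_state(); c=imaging.read_camera(n)
    if 'hand_eye' in c:
        from scipy.spatial.transform import Rotation as R
        T=np.eye(4); T[:3,:3]=R.from_euler('xyz',s['tcp_rot'],degrees=True).as_matrix(); T[:3,3]=s['eef_pos']
        c['world_from_camera']=T@c['hand_eye']
    return c
def save(c,f): cv2.imwrite(f,c['frame'][:,:,::-1])
def cloud(c):
    z=c['z_map']; K=c['intrinsics']; v,u=np.mgrid[:z.shape[0],:z.shape[1]]
    P=np.stack([(u-K[0,2])/K[0,0]*z,(v-K[1,2])/K[1,1]*z,z],-1)
    T=c['world_from_camera']; W=P@T[:3,:3].T+T[:3,3]; W[z==0]=np.nan; return W
def ray(c,u,v,h):
    T=c['world_from_camera']; d=T[:3,:3]@np.linalg.solve(c['intrinsics'],[u,v,1.]); o=T[:3,3]
    return o+d*(h-o[2])/d[2]
E
python3 - <<'E'
from h import *
print(telemetry.get_state())
for n in('top','scene'):
    c=grab(n); save(c,f'pics/{n}0.png'); np.savez(n+'0.npz',**c)
    print(n,c['world_from_camera'].round(3),c['intrinsics'])
E
```

```text
{'time': 0.0, 'qpos': array([-8.07130234e+01,  6.00027891e+00,  5.52637533e+00,  8.96052750e+01,
       -9.54212450e-04,  7.75267438e+01]), 'qvel': array([ 0.05063144,  0.01507253,  0.04316837,  0.02197346,  0.06371193,
       -0.04615406]), 'joint_efforts': array([ 3.96157076e-03, -5.56931806e+01,  5.03647900e+01,  1.69507071e-02,
       -2.44027351e-04, -1.55795973e-06]), 'eef_pos': array([ 0.22237438, -0.55685592,  0.20109883]), 'tcp_rot': array([-1.79922484e+02, -1.61696120e-02,  2.17602225e+01]), 'wrist_force': array([ 0.33059038,  0.65528344, -0.01447578]), 'moment': array([ 0.00956537,  0.00930088, -0.0465361 ]), 'finger_force': 0.0, 'finger_gap': 0.9989184680586084}
top [[ 0.011 -0.991  0.136  0.35 ]
 [-1.    -0.01   0.014 -0.056]
 [-0.012 -0.136 -0.991  1.541]
 [ 0.     0.     0.     1.   ]] [[492.18105529   0.         318.63170017]
 [  0.         492.18105529 194.54731422]
 [  0.           0.           1.        ]]
scene [[ 0.8    0.332 -0.5    1.086]
 [ 0.6   -0.469  0.648 -0.768]
 [-0.02  -0.819 -0.574  0.737]
 [ 0.     0.     0.     1.   ]] [[361.43081812   0.         326.70036139]
 [  0.         361.43081812 206.20809615]
 [  0.           0.           1.        ]]
```

View pics/top0.png

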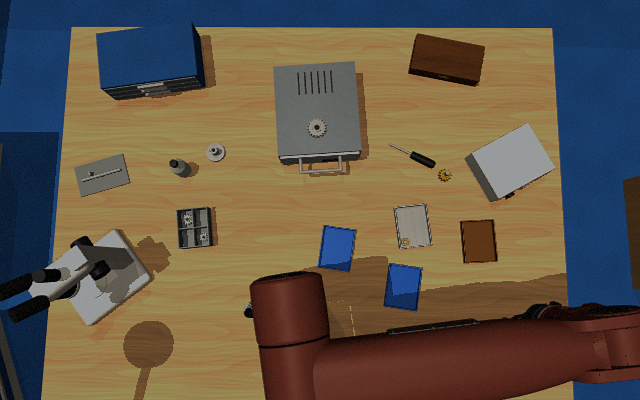

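View pics/scene0.png

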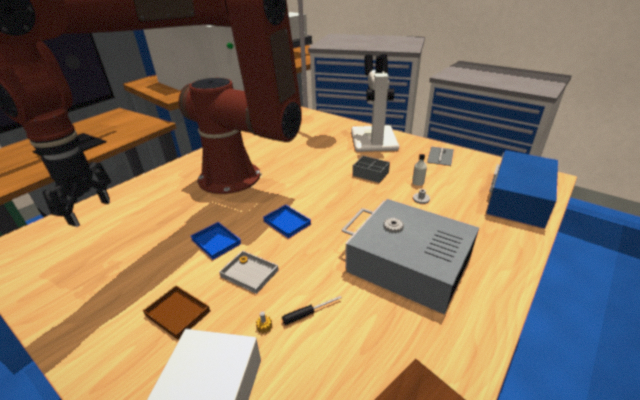

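Top view: the housing is at (318,112), its handle at (322,168) and the gear on the roof at (317,128). The tray candidates are the blue ones at (337,248) and (404,287), the brown one at (478,241), and the grey one at (412,227). The grey one holds the brass ring at (404,242), so it fits. The four-compartment bin is on the other side at (195,228). Next I measure and take one enlarged crop.

Run:
```python
from h import *
c=dict(np.load('top0.npz')); W=cloud(c)
f=c['frame']
cr=f[130:280,260:460]; cv2.imwrite('pics/crop1.png',cv2.resize(cr,(800,600),interpolation=cv2.INTER_CUBIC)[:,:,::-1])
def rect(m,name,z=None):
    m=cv2.morphologyEx(m.astype(np.uint8),cv2.MORPH_OPEN,np.ones((3,3)))
    n,l,s,_=cv2.connectedComponentsWithStats(m)
    for i in range(1,n):
        if s[i,4]<60: continue
        p=W[l==i]; r=cv2.minAreaRect((p[:,:2]*1000).astype(np.float32))
        print(name,s[i],np.round(r[0],1),np.round(r[1],1),round(r[2],2),'z',np.nanmedian(p[:,2]).round(4)); print(cv2.boxPoints(r).round(0).tolist())
ok=np.zeros(f.shape[:2],bool); ok[50:180,265:370]=1
rect(ok&(W[...,2]>.095)&(W[...,2]<.112),'roof')
h=np.zeros_like(ok); h[150:182,285:360]=1
rect(h&(W[...,2]>.07)&(W[...,2]<.095),'handle')
sat=f.max(2).astype(int)-f.min(2); t=np.zeros_like(ok); t[195:255,385:440]=1
rect(t&(sat<35),'tray')
rect(t&(sat>70)&(f[...,0]>100)&(W[...,2]>.006),'spacer?')
rect(t&(W[...,2]>.012),'trayrim')
for v in range(150,180,2): print(v,[tuple((W[v,u]*1000).round().astype(int)) if np.isfinite(W[v,u,0]) else 0 for u in (302,322,345)])
```

```text
roof [ 273   61   88   98 7220] [808.3 -26.6] [290.7 250.6] 4.4 z 0.1048
[[654.0, 87.0], [673.0, -163.0], [963.0, -140.0], [944.0, 110.0]]
handle [312 155  30  18 145] [639.3 -60.3] [45.9 96.1] 11.46 z 0.0874
[[607.0, -18.0], [626.0, -112.0], [671.0, -103.0], [652.0, -9.0]]
handle [299 158  12  16  80] [637.5   7.2] [47.5 33.4] 0.94 z 0.0881
[[614.0, 24.0], [614.0, -10.0], [662.0, -9.0], [661.0, 24.0]]
tray [ 394  204   38   45 1359] [ 465.2 -328.4] [135.9 101.8] 12.55 z 0.0029
[[388.0, -293.0], [410.0, -393.0], [543.0, -363.0], [520.0, -264.0]]
150 [(np.int64(681), np.int64(14), np.int64(105)), (np.int64(682), np.int64(-45), np.int64(103)), (np.int64(682), np.int64(-114), np.int64(104))]
152 [(np.int64(677), np.int64(15), np.int64(96)), (np.int64(675), np.int64(-45), np.int64(107)), (np.int64(678), np.int64(-114), np.int64(96))]
154 [(np.int64(670), np.int64(15), np.int64(99)), (np.int64(670), np.int64(-45), np.int64(99)), (np.int64(671), np.int64(-114), np.int64(100))]
156 [(np.int64(663), np.int64(14), np.int64(103)), (np.int64(666), np.int64(-45), np.int64(90)), (np.int64(671), n
[... 887 characters left out ...]
.int64(624), np.int64(14), np.int64(85)), (np.int64(623), np.int64(-46), np.int64(90)), (np.int64(641), np.int64(-118), np.int64(0))]
172 [(np.int64(617), np.int64(14), np.int64(87)), (np.int64(617), np.int64(-46), np.int64(89)), (np.int64(635), np.int64(-118), np.int64(0))]
174 [(np.int64(627), np.int64(19), np.int64(-4)), (np.int64(628), np.int64(-45), np.int64(-3)), (np.int64(627), np.int64(-118), np.int64(5))]
176 [(np.int64(621), np.int64(19), np.int64(-5)), (np.int64(621), np.int64(-45), np.int64(0)), (np.int64(622), np.int64(-118), np.int64(-4))]
178 [(np.int64(615), np.int64(19), np.int64(-7)), (np.int64(614), np.int64(-45), np.int64(2)), (np.int64(615), np.int64(-118), np.int64(2))]
```

View pics/crop1.png

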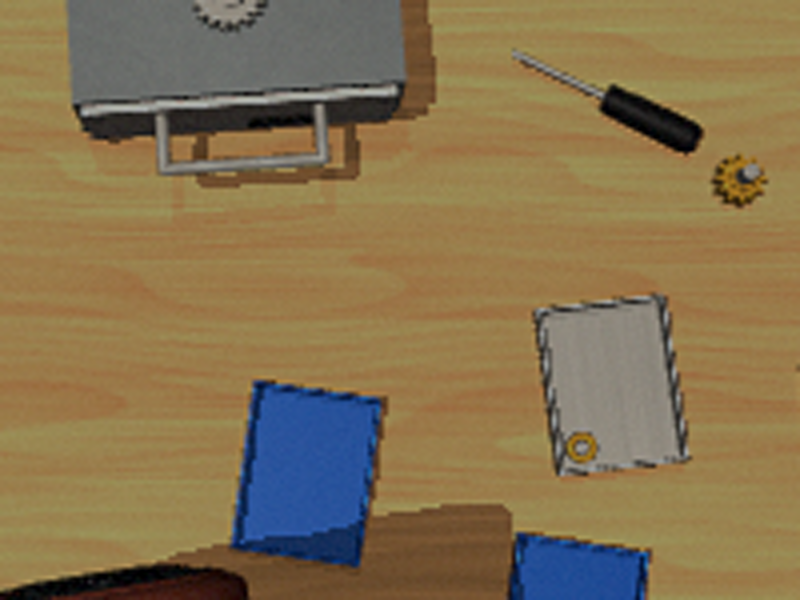

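The crop confirms the grey steel tray with the brass ring in its -x/+y corner, so the tray centre is about (0.465,-0.328) with yaw about 12.5°. Next I move above the handle.

>>> {"op": "move_arm", "data": {"angular": [[0,0,0.067],[0,0,0.067],[0,0,0.067],[0,0,0.067],[0,0,0.067],[0,0,0.067],[0,0,0.067],[0,0,0.067],[0,0,0.068],[0,0,0.068],[0,0,0.068],[0,0,0.068]], "linear": [[0.62,0.86,0.1],[0.62,0.86,0.1],[0.62,0.86,0.1],[0.62,0.86,0.1],[0.62,0.86,0.1],[0.62,0.86,0.1],[0.62,0.86,0.1],[0.62,0.86,0.1],[0.62,0.86,0.1],[0.62,0.86,0.1],[0.62,0.86,0.1],[0.62,0.86,0.1]], "claw": [0.5,0.5,0.5,0.5,0.5,0.5,0.5,0.5,0.5,0.5,0.5,0.5]}}

```text
time: 1.6
eef_pos: [0.5952, -0.0396, 0.2617]
tcp_rot: [-180.0, -0.0, 94.7]
wrist_force: [0.0, -0.9, 0.3]
finger_gap: 0.499
finger_force: 0.0
```

>>> {"op": "move_arm", "data": {"angular": [[0,0,0],[0,0,0]], "linear": [[0,0,0],[0,0,0]], "claw": [0.45,0.45]}}

```text
time: 1.85
eef_pos: [0.5941, -0.0413, 0.2614]
tcp_rot: [-179.9, -0.0, 94.5]
wrist_force: [0.4, 0.4, 0.9]
finger_gap: 0.455
finger_force: 0.0
```

Run:
```python
from h import *
c=grab('wrist'); save(c,'pics/w1.png'); np.savez('w1.npz',**c); print(c['hand_eye'].round(3),c['intrinsics'].round(0))
s=telemetry.get_state();print(s['qpos'].round(1),s['wrist_force'])
t=grab('top'); Wt=cloud(t); np.savez('top1.npz',**t)
W=cloud(c); print(np.nanmin(W.reshape(-1,3),0),np.nanmax(W.reshape(-1,3),0))
```

```text
[[-0.    -0.959 -0.285  0.072]
 [ 1.     0.    -0.001 -0.   ]
 [ 0.001 -0.285  0.959 -0.171]
 [ 0.     0.     0.     1.   ]] [[344.   0. 320.]
 [  0. 344. 196.]
 [  0.   0.   1.]]
[-16.6   6.6  12.5  95.9  -0.   69. ] [-0.14219421 -0.53441807  1.63562735]
[ 0.11392979 -1.00636213 -0.66380424] [1.94367967 0.1583458  0.3848676 ]
```

View pics/w1.png

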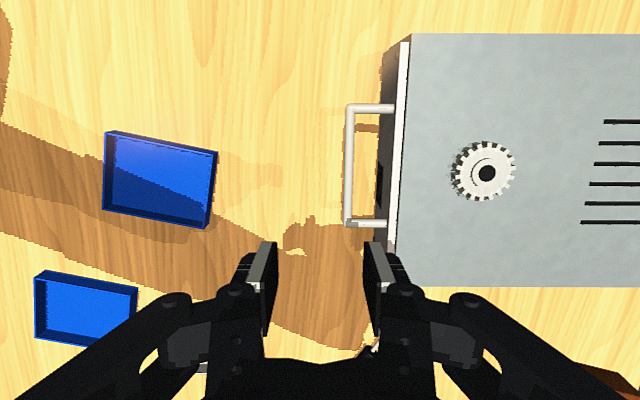

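The wrist view shows the handle bar at column ~350, rows 105–225. The front panel edge is at columns 397–408, and the fingers close along the image's horizontal. Next I fit the bar and the panel edge.

Run:
```python
from h import *
c=dict(np.load('w1.npz')); f=c['frame']; W=cloud(c)
g=cv2.cvtColor(f,cv2.COLOR_RGB2HSV).astype(int)
pts=[]
for v in range(115,216,5):
    m=np.where(g[v,335:370,1]<50)[0]+335
    if len(m): p=ray(c,m.mean(),v,.085); pts.append(p[:2]); 
    if v%20==15: print(v,m.min(),m.max(),p.round(4),W[v,int(m.mean())].round(3))
pts=np.array(pts); k=np.polyfit(pts[:,1],pts[:,0],1); print('bar yaw',np.degrees(np.arctan(-k[0])), k)
# end extents via low saturation in column along bar
for u in (348,349,350): 
    m=np.where(g[95:240,u,1]<50)[0]+95; print(u,m.min(),m.max(),ray(c,u,m.min(),.085).round(4),ray(c,u,m.max(),.085).round(4))
# roof from wrist: points near z .106
m=(W[...,2]>.1)&(W[...,2]<.112); m[:, :385]=0; m[330:]=0
p=W[m]; print('z',np.median(p[:,2]))
# roof edges: rows first/last per column
top=[];bot=[]
for u in range(430,560,10):
    r=np.where(m[:,u])[0]; top.append(ray(c,u,r.min()-.5,.106)); 
    bot.append(ray(c,u,r.max()+.5,.106))
for e in (top,bot):
    e=np.array(e); k=np.polyfit(e[:,0],e[:,1],1); print('edge yaw',np.degrees(np.arctan(k[0])),'y at .674',np.polyval(k,.674), len(e))
print([ (v,f[v,385:415:2].sum(1) if 0 else f[v,390:414:2,0].tolist()) for v in (60,130,200)])
```

```text
115 346 353 [0.6181 0.012  0.085 ] [0.617 0.012 0.089]
135 345 353 [ 0.6196 -0.0075  0.085 ] [ 0.619 -0.007  0.09 ]
155 345 352 [ 0.6211 -0.0277  0.085 ] [ 0.62  -0.027  0.089]
175 344 352 [ 0.6227 -0.0485  0.085 ] [ 0.622 -0.047  0.091]
195 344 351 [ 0.6244 -0.0701  0.085 ] [ 0.623 -0.069  0.09 ]
215 343 351 [ 0.6261 -0.0924  0.085 ] [ 0.626 -0.091  0.09 ]
bar yaw 4.1785986058495 [-0.07305988  0.61910135]
348 105 226 [0.6157 0.0214 0.085 ] [ 0.6284 -0.1049  0.085 ]
349 105 226 [0.6167 0.0214 0.085 ] [ 0.6295 -0.1048  0.085 ]
350 105 226 [0.6176 0.0215 0.085 ] [ 0.6306 -0.1047  0.085 ]
z 0.10520246377944326
edge yaw 4.428875342626657 y at .674 0.08767273971264025 13
edge yaw 4.525047700049757 y at .674 -0.16289120040060195 13
[(60, [155, 146, 143, 125, 114, 255, 249, 249, 255, 54, 189, 201]), (130, [70, 77, 142, 255, 250, 251, 247, 98, 203, 198, 194, 195]), (200, [198, 252, 251, 255, 25, 204, 193, 194, 192, 194, 194, 193])]
```

>>> {"op": "move_arm", "data": {"angular": [[0,0,0],[0,0,0],[0,0,0],[0,0,0],[0,0,0],[0,0,0],[0,0,0],[0,0,0],[0,0,0],[0,0,0],[0,0,0],[0,0,0]], "linear": [[0.28,-0.01,-0.4],[0.28,0,-0.7],[0,0,-0.7],[0,0,-0.7],[0,0,-0.6],[0,0,-0.5],[0,0,-0.3],[0,0,0],[0,0,0],[0,0,0],[0,0,0],[0,0,0]], "claw": [0.42,0.42,0.42,0.42,0.42,0.42,0.42,0.42,0,0,0,0]}}

```text
time: 3.45
eef_pos: [0.6227, -0.0418, 0.0673]
tcp_rot: [180.0, 0.0, 94.5]
wrist_force: [0.2, -0.7, 0.5]
finger_gap: -0.003
finger_force: 0.0
```

>>> {"op": "move_arm", "data": {"angular": [[0,0,0],[0,0,0]], "linear": [[0,0,0],[0,0,0]], "claw": [0,0]}}

```text
time: 3.7
eef_pos: [0.6224, -0.0418, 0.0669]
tcp_rot: [180.0, 0.0, 94.5]
wrist_force: [-0.3, -0.1, 0.5]
finger_gap: 0.001
finger_force: 0.0
```

Run:
```python
from h import *
c=grab('wrist'); save(c,'pics/w2.png')
```

```text
(no output)
```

View pics/w2.png

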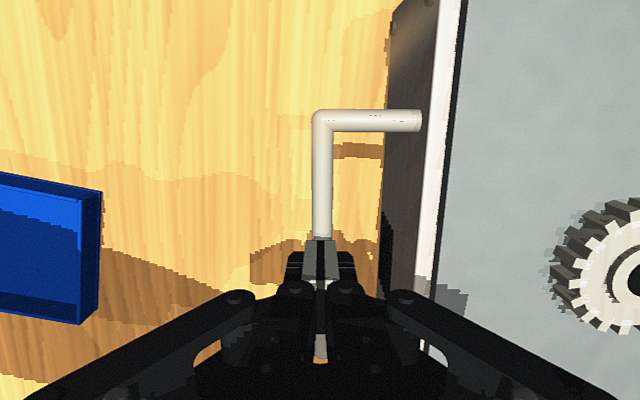

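Run:
```python
from h import *
print({k:v for k,v in telemetry.get_state().items() if k in('finger_gap','finger_force','eef_pos','time')})
c=grab('wrist'); W=cloud(c)
for v in range(215,300,6): print(v,[' '.join(f'{x*1000:.0f}' for x in W[v,u]) for u in (298,308,315,322,330,340)])
cr=c['frame'][200:300,270:370]; cv2.imwrite('pics/w2c.png',cv2.resize(cr,(600,600))[:,:,::-1])
```

```text
{'time': 3.75, 'eef_pos': array([ 0.62243158, -0.04176579,  0.06689596]), 'finger_force': 0.0, 'finger_gap': -0.00017526248914721907}
215 ['607 -57 -0', '614 -57 -0', '618 -24 89', '621 -24 89', '625 -24 87', '638 -55 -1']
221 ['607 -62 -1', 'nan nan nan', '618 -28 87', '622 -27 89', '625 -27 87', '638 -59 0']
227 ['607 -67 0', '615 -66 0', '619 -31 88', '622 -30 89', '626 -30 88', '638 -64 -1']
233 ['607 -72 -1', '615 -71 -0', '619 -34 87', '622 -32 90', '626 -33 88', '639 -69 -1']
239 ['608 -77 -1', '615 -76 -0', '619 -37 88', '622 -36 90', '626 -36 87', '639 -74 -0']
245 ['608 -82 -2', '616 -32 105', '619 -32 105', '622 -32 104', '625 -31 105', '640 -78 1']
251 ['612 -36 102', '616 -32 111', '619 -32 111', '622 -32 111', '625 -31 111', '630 -35 102']
257 ['612 -36 109', '616 -31 117', '619 -32 116', '622 -32 116', '625 -31 116', '630 -35 108']
263 ['613 -37 113', '617 -32 122', '619 -32 121', '622 -32 121', '625 -31 121', '629 -35 114']
269 ['613 -36 118', '617 -32 126', '619 -31 126', '622 -32 126', '625 -31 126', '629 -35 118']
275 ['613 -37 123', '617 -32 131', '619 -32 130', '622 -32 130', '625 -31 130', '629 -34 124']
281 ['614 -30 139', '617 -32 133', '619 -32 133', '622 -32 133', '625 -32 133', '628 -30 136']
287 ['614 -30 141', '617 -31 140', '620 -35 133', '622 -34 133', '624 -30 140', '627 -29 141']
293 ['614 -31 143', '617 -31 143', '620 -36 134', '622 -37 132', '624 -30 144', '627 -30 144']
299 ['614 -32 146', '617 -31 147', '620 -36 138', '622 -39 134', '624 -30 147', '627 -31 145']
```

View pics/w2c.png

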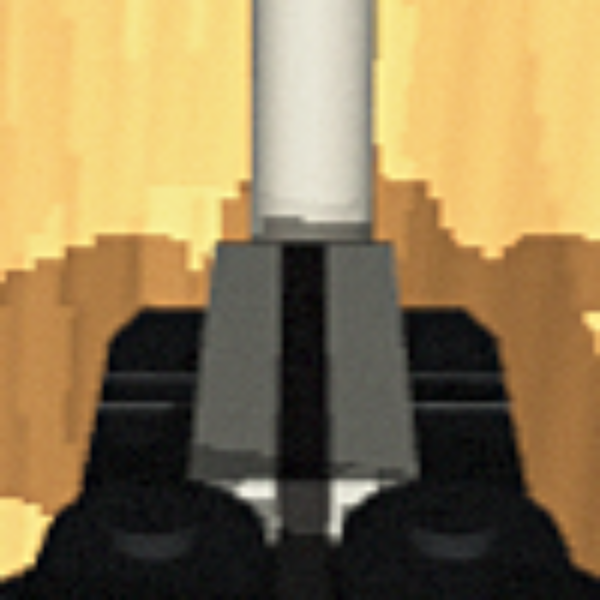

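Run:
```python
from h import *
c=dict(np.load('w1.npz')); W=cloud(c)
for v in range(236,300,6): print(v,[' '.join(f'{x*1000:.0f}' for x in W[v,u]) for u in (240,250,260,268,275,320,366,372,380,390,400)])
c=grab('scene'); W=cloud(c); m=(abs(W[...,0]-.622)<.06)&(abs(W[...,1]+.042)<.06)&(W[...,2]>.07)
r=np.where(m); print(r[0].min(),r[0].max(),r[1].min(),r[1].max())
a=c['frame'][r[0].min()-20:r[0].max()+40,r[1].min()-30:r[1].max()+30]; print(a.shape); cv2.imwrite('pics/s2.png',cv2.resize(a,None,fx=4,fy=4)[:590,:790,::-1])
```

```text
236 ['493 -164 -1', '507 -163 -0', '520 -162 -1', '531 -161 -1', '541 -160 -0', '602 -156 -2', '664 -151 -1', '672 -150 0', '671 -126 56', '672 -107 100', '680 -103 106']
242 ['493 -173 -0', '507 -171 0', '521 -170 0', '570 -33 296', '573 -33 296', '602 -164 1', '613 -30 296', '615 -30 296', '619 -29 297', '673 -114 99', '681 -110 106']
248 ['493 -182 -1', '507 -182 -2', '568 -33 303', '571 -33 302', '574 -34 300', '603 -174 -1', '612 -31 300', '614 -30 302', '618 -29 303', '673 -120 101', '683 -117 105']
254 ['494 -190 1', '563 -38 299', '569 -33 308', '572 -33 309', '574 -37 300', '604 -182 -0', '613 -34 300', '613 -29 308', '617 -29 309', '623 -33 301', '683 -124 105']
260 ['494 -200 -0', '565 -37 306', '570 -33 313', '573 -32 314', '574 -38 302', '605 -192 -1', '613 -36 301', '613 -30 313', '616 -30 313', '622 -33 306', '626 -33 305']
266 ['562 -37 311', '565 -38 310', '571 -33 318', '574 -33 318', '575 -41 302', '605 -201 -1', '613 -38 302', '612 -30 316', '615 -29 319', '619 -29 318', '625 -32 311']
272 ['562 -38 314', '568 -33 322', '571 -33 322', '574 -34 320', '575 -44 302', '606 -210 -1', '613 -40 304', '612 -32 317', '614 -29 323', '618 -30 322', '624 -33 315']
278 ['564 -38 319', '568 -34 326', '572 -33 327', '574 -36 321', '575 -46 304', 'nan nan nan', '613 -43 303', '613 -34 318', '614 -30 326', '617 -29 327', '622 -32 321']
284 ['567 -30 335', '570 -32 333', '573 -34 329', '574 -38 321', '575 -49 304', '607 -229 -1', '613 -45 304', '613 -37 319', '613 -30 330', '616 -28 332', '618 -27 335']
290 ['568 -30 339', '571 -32 336', '573 -36 329', '574 -40 322', '575 -51 304', '608 -239 -1', '613 -47 306', '613 -38 321', '614 -33 329', '615 -28 336', '618 -28 337']
296 ['568 -32 340', '571 -32 339', '573 -38 329', '575 -42 323', '576 -53 306', '609 -249 -1', '614 -50 306', '613 -41 320', '614 -35 329', '614 -28 340', '618 -28 339']
28 233 326 388
(265, 122, 3)
```

View pics/s2.png

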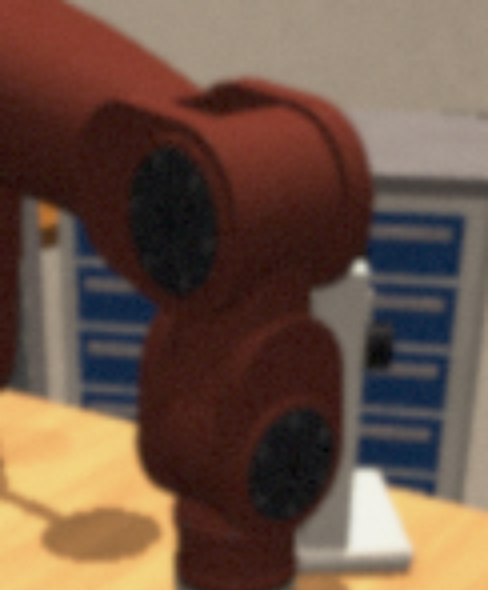

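Depth shows the real fingertips about 36 mm behind the reported TCP (tips at z .103 with TCP .067), so the pads closed above the bar. I'll reopen, go 30 mm lower and close.

>>> {"op": "move_arm", "data": {"angular": [[0,0,0],[0,0,0],[0,0,0],[0,0,0],[0,0,0],[0,0,0],[0,0,0],[0,0,0],[0,0,0],[0,0,0],[0,0,0],[0,0,0]], "linear": [[0,0,0],[0,0,0],[0,0,0],[0,0,0],[0,0,-0.15],[0,0,-0.15],[0,0,-0.15],[0,0,-0.15],[0,0,0],[0,0,0],[0,0,0],[0,0,0]], "claw": [0.42,0.42,0.42,0.42,0.42,0.42,0.42,0.42,0,0,0,0]}}

```text
time: 5.35
eef_pos: [0.6224, -0.0417, 0.0368]
tcp_rot: [-180.0, -0.0, 94.5]
wrist_force: [1.1, 0.5, -4.1]
finger_gap: 0.091
finger_force: 58.3
```

>>> {"op": "move_arm", "data": {"angular": [[0,0,0],[0,0,0]], "linear": [[0,0,0],[0,0,0]], "claw": [0,0]}}

```text
time: 5.6
eef_pos: [0.6224, -0.0417, 0.0368]
tcp_rot: [-180.0, -0.0, 94.5]
wrist_force: [1.6, 0.6, -3.9]
finger_gap: 0.088
finger_force: 58.3
```

>>> {"op": "move_arm", "data": {"angular": [[0,0,0],[0,0,0],[0,0,0],[0,0,0],[0,0,0],[0,0,0],[0,0,0],[0,0,0],[0,0,0],[0,0,0],[0,0,0],[0,0,0]], "linear": [[-0.1,-0.008,0],[-0.2,-0.0155,0],[-0.2,-0.0155,0],[-0.2,-0.0155,0],[-0.2,-0.0155,0],[-0.2,-0.0155,0],[-0.2,-0.0155,0],[-0.2,-0.0155,0],[-0.2,-0.0155,0],[-0.2,-0.0155,0],[-0.2,-0.0155,0],[-0.16,-0.012,0]], "claw": [0,0,0,0,0,0,0,0,0,0,0,0]}}

```text
time: 7.1
eef_pos: [0.5086, -0.0502, 0.0368]
tcp_rot: [-180.0, -0.0, 94.5]
wrist_force: [2.8, 5.0, -6.3]
finger_gap: 0.09
finger_force: 58.9
```

>>> {"op": "move_arm", "data": {"angular": [[0,0,0],[0,0,0],[0,0,0]], "linear": [[-0.05,-0.004,0],[-0.05,-0.004,0],[-0.05,-0.004,0]], "claw": [0,0,0]}}

```text
time: 7.48
eef_pos: [0.5016, -0.0507, 0.0368]
tcp_rot: [-180.0, -0.0, 94.5]
wrist_force: [2.4, 4.8, -6.9]
finger_gap: 0.089
finger_force: 58.9
```

>>> {"op": "move_arm", "data": {"angular": [[0,0,0],[0,0,0],[0,0,0]], "linear": [[-0.05,-0.004,0],[-0.05,-0.004,0],[-0.05,-0.004,0]], "claw": [0,0,0]}}

```text
time: 7.85
eef_pos: [0.4941, -0.0513, 0.0368]
tcp_rot: [-180.0, -0.1, 94.5]
wrist_force: [2.5, 5.9, -7.4]
finger_gap: 0.091
finger_force: 58.9
```

>>> {"op": "move_arm", "data": {"angular": [[0,0,0],[0,0,0],[0,0,0]], "linear": [[-0.05,-0.002,0],[-0.05,-0.002,0],[-0.05,-0.002,0]], "claw": [0,0,0]}}

```text
time: 8.22
eef_pos: [0.4866, -0.0518, 0.0368]
tcp_rot: [-180.0, -0.0, 94.5]
wrist_force: [3.0, 3.6, -6.9]
finger_gap: 0.092
finger_force: 58.9
```

>>> {"op": "move_arm", "data": {"angular": [[0,0,0],[0,0,0],[0,0,0]], "linear": [[-0.05,-0.004,0],[-0.05,-0.004,0],[-0.05,-0.004,0]], "claw": [0,0,0]}}

```text
time: 8.6
eef_pos: [0.4791, -0.0524, 0.0368]
tcp_rot: [-180.0, -0.0, 94.5]
wrist_force: [2.5, 4.9, -6.5]
finger_gap: 0.09
finger_force: 58.9
```

>>> {"op": "move_arm", "data": {"angular": [[0,0,0],[0,0,0]], "linear": [[-0.05,-0.004,0],[-0.05,-0.004,0]], "claw": [0,0]}}

```text
time: 8.85
eef_pos: [0.4741, -0.0528, 0.0368]
tcp_rot: [-180.0, -0.0, 94.5]
wrist_force: [2.7, 5.4, -7.3]
finger_gap: 0.094
finger_force: 58.8
```

Out by about 148 mm and not locked yet.

>>> {"op": "move_arm", "data": {"angular": [[0,0,0],[0,0,0]], "linear": [[-0.05,-0.004,0],[-0.05,-0.004,0]], "claw": [0,0]}}

```text
time: 9.1
eef_pos: [0.4692, -0.0531, 0.0368]
tcp_rot: [180.0, -0.0, 94.5]
wrist_force: [12.4, 5.2, -11.2]
finger_gap: 0.094
finger_force: 58.7
```

>>> {"op": "move_arm", "data": {"angular": [[0,0,0],[0,0,0]], "linear": [[-0.05,-0.004,0],[-0.05,-0.004,0]], "claw": [0,0]}}

```text
time: 9.35
eef_pos: [0.4693, -0.0531, 0.037]
tcp_rot: [179.4, -0.1, 94.5]
wrist_force: [41.0, 11.0, -34.3]
finger_gap: 0.093
finger_force: 57.8
```

>>> {"op": "move_arm", "data": {"angular": [[0,0,0],[0,0,0]], "linear": [[-0.04,-0.003,0],[-0.04,-0.003,0]], "claw": [0,0]}}

```text
time: 9.6
eef_pos: [0.4694, -0.0532, 0.0372]
tcp_rot: [178.9, -0.1, 94.6]
wrist_force: [63.8, 12.1, -47.7]
finger_gap: 0.092
finger_force: 57.5
```

Stalled at d≈0.154 m. I back the command off (~9 mm) and then test the lock gently inward.

>>> {"op": "move_arm", "data": {"angular": [[0,0,0],[0,0,0],[0,0,0]], "linear": [[0.07,0.006,0],[0.07,0.006,0],[0.04,0.003,0]], "claw": [0,0,0]}}

```text
time: 9.98
eef_pos: [0.4693, -0.0531, 0.0369]
tcp_rot: [-180.0, -0.0, 94.5]
wrist_force: [-2.6, 3.4, -2.0]
finger_gap: 0.089
finger_force: 61.7
```

>>> {"op": "move_arm", "data": {"angular": [[0,0,0],[0,0,0]], "linear": [[0.04,0.003,0],[0,0,0]], "claw": [0,0]}}

```text
time: 10.22
eef_pos: [0.4709, -0.0531, 0.0369]
tcp_rot: [-179.9, -0.0, 94.5]
wrist_force: [-2.2, 3.5, -2.3]
finger_gap: 0.089
finger_force: 61.7
```

>>> {"op": "move_arm", "data": {"angular": [[0,0,0],[0,0,0]], "linear": [[0.04,0.003,0],[0,0,0]], "claw": [0,0]}}

```text
time: 10.48
eef_pos: [0.473, -0.0529, 0.0369]
tcp_rot: [-180.0, -0.0, 94.5]
wrist_force: [-2.1, 4.9, -3.4]
finger_gap: 0.09
finger_force: 61.6
```

>>> {"op": "move_arm", "data": {"angular": [[0,0,0],[0,0,0]], "linear": [[0.04,0.003,0],[0,0,0]], "claw": [0,0]}}

```text
time: 10.72
eef_pos: [0.475, -0.0527, 0.0369]
tcp_rot: [-180.0, -0.0, 94.5]
wrist_force: [-1.6, 5.4, -3.2]
finger_gap: 0.089
finger_force: 61.6
```

```bash
cat >> h.py <<'E'
O=np.array([.672,-.0377]); a=np.radians(4.45); EX=np.array([np.cos(a),np.sin(a)]); EY=np.array([-np.sin(a),np.cos(a)])
def rk(W):
    q=W[...,:2]-O; return np.stack([q@EX,q@EY,W[...,2]],-1)*1000
E
python3 - <<'E'
from h import *
for n in('wrist','top'):
    c=grab(n); save(c,f'pics/{n}3.png'); Q=rk(cloud(c))
    for x in range(-170,-60,10):
        r=[]
        for y in (50,65,75,83,91,100,115):
            m=(abs(Q[...,0]-x)<4)&(abs(Q[...,1]-y)<4)&(Q[...,2]>60); r.append(f'{np.median(Q[m][:,2]):.0f}' if m.sum()>2 else '-')
        print(n,x,r)
E
```

```text
wrist -170 ['-', '88', '-', '-', '-', '-', '-']
wrist -160 ['89', '88', '89', '91', '91', '83', '-']
wrist -150 ['99', '99', '99', '99', '99', '99', '-']
wrist -140 ['84', '84', '84', '84', '84', '-', '-']
wrist -130 ['84', '84', '91', '92', '91', '-', '-']
wrist -120 ['84', '84', '95', '95', '95', '87', '-']
wrist -110 ['84', '84', '95', '95', '95', '87', '-']
wrist -100 ['84', '84', '95', '95', '95', '86', '-']
wrist -90 ['84', '84', '84', '-', '-', '82', '-']
wrist -80 ['84', '-', '-', '-', '-', '-', '-']
wrist -70 ['-', '-', '-', '-', '-', '-', '-']
top -170 ['-', '-', '-', '-', '-', '-', '-']
top -160 ['-', '-', '-', '-', '-', '-', '-']
top -150 ['-', '-', '-', '-', '98', '99', '98']
top -140 ['-', '-', '-', '83', '85', '-', '-']
top -130 ['-', '-', '-', '84', '88', '-', '-']
top -120 ['-', '-', '95', '95', '95', '88', '-']
top -110 ['-', '-', '94', '95', '96', '86', '-']
top -100 ['-', '83', '95', '97', '98', '86', '-']
top -90 ['-', '83', '90', '86', '82', '83', '-']
top -80 ['-', '83', '83', '83', '82', '85', '-']
top -70 ['85', '82', '83', '86', '83', '86', '-']
```

View pics/wrist3.png

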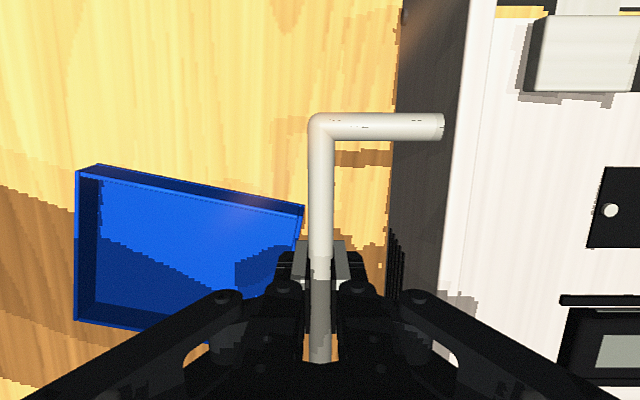

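The pad stands at z≈.095, 11 mm over the deck, so it is sprung up. The chassis seems to have had 6 mm of play up to the stop, so I verify that it resists inward motion.

>>> {"op": "move_arm", "data": {"angular": [[0,0,0],[0,0,0]], "linear": [[0.04,0.003,0],[0,0,0]], "claw": [0,0]}}

```text
time: 11.08
eef_pos: [0.4754, -0.0527, 0.0369]
tcp_rot: [-179.8, -0.0, 94.5]
wrist_force: [-10.6, 4.8, 3.2]
finger_gap: 0.093
finger_force: 62.4
```

>>> {"op": "move_arm", "data": {"angular": [[0,0,0],[0,0,0]], "linear": [[0.04,0.003,0],[0,0,0]], "claw": [0,0]}}

```text
time: 11.32
eef_pos: [0.4755, -0.0527, 0.0368]
tcp_rot: [-179.5, 0.0, 94.4]
wrist_force: [-22.5, 2.2, 11.2]
finger_gap: 0.092
finger_force: 63.4
```

Locked at d≈147 mm. I release the handle, rise, turn and move over the cartridge at about (0.607,-0.073).

>>> {"op": "move_arm", "data": {"angular": [[0,0,0],[0,0,0],[0,0,0],[0,0,0],[0,0,0],[0,0,0],[0,0,0],[0,0,0],[0,0,0]], "linear": [[-0.06,-0.005,0],[0,0,0],[0,0,0],[0,0,0],[0,0,0.3],[0,0,0.7],[0,0,0.8],[0,0,0.8],[0,0,0.6]], "claw": [0,0.42,0.42,0.42,0.42,0.42,0.42,0.42,0.6]}}

```text
time: 12.45
eef_pos: [0.477, -0.0531, 0.2001]
tcp_rot: [179.9, 0.1, 94.5]
wrist_force: [0.1, 0.0, -0.1]
finger_gap: 0.598
finger_force: 0.0
```

>>> {"op": "move_arm", "data": {"angular": [[0,0,0.1],[0,0,0.1],[0,0,0.1],[0,0,0.1],[0,0,0.1],[0,0,0.1],[0,0,0.1],[0,0,0.1],[0,0,0.1],[0,0,0.1],[0,0,0],[0,0,0]], "linear": [[0.27,-0.04,0],[0.27,-0.04,0],[0.27,-0.04,0],[0.27,-0.04,0],[0.27,-0.04,0],[0.27,-0.04,0],[0.27,-0.04,0],[0.27,-0.04,0],[0.27,-0.04,0],[0.27,-0.04,0],[0,0,0],[0,0,0]], "claw": [0.7,0.7,0.7,0.7,0.7,0.7,0.7,0.7,0.7,0.7,0.7,0.7]}}

```text
time: 13.95
eef_pos: [0.6112, -0.0728, 0.1975]
tcp_rot: [-180.0, 0.0, -175.7]
wrist_force: [-0.6, -0.1, -0.3]
finger_gap: 0.698
finger_force: 0.0
```

Run:
```python
from h import *
c=grab('wrist'); save(c,'pics/w4.png'); np.savez('w4.npz',**c); s=telemetry.get_state(); print(s['eef_pos'],s['qpos'].round(1),s['wrist_force'])
Q=rk(cloud(c)); m=(Q[...,2]>86)&(Q[...,2]<98)&(Q[...,0]>-125)&(Q[...,0]<-30)&(abs(Q[...,1])<70)
n,l,st,_=cv2.connectedComponentsWithStats(m.astype(np.uint8))
for i in range(1,n):
    if st[i,4]>50:
        p=Q[l==i]; print(st[i],p.min(0).round(),p.max(0).round(),np.median(p,0).round(1))
```

```text
[ 0.6111344  -0.0727755   0.19740535] [-18.9   8.6   8.   89.3   0.  -23.3] [-0.19572128  0.4175337   0.79744941]
[295 141   6  73 244] [-99. -52.  86.] [-37. -48.  88.] [-70.8 -49.8  86.7]
[345 145   5  30 109] [-96. -11.  86.] [-71.  -7.  88.] [-84.4  -8.8  86.6]
[391 147  20  15  87] [-94.  27.  86.] [-82.  43.  89.] [-90.   32.3  86.5]
[ 304  148   37   59 2084] [-94. -45.  86.] [-44. -14.  93.] [-70.1 -29.5  90.5]
[344 176   5  38 132] [-70. -11.  86.] [-37.  -7.  88.] [-54.1  -9.   86.6]
```

View pics/w4.png

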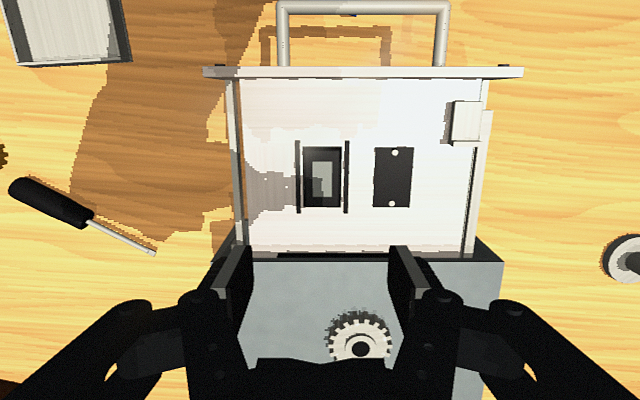

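The cartridge is at pixel (322,175), with the blanked bay at (392,177). Its measured rack position (-69,-29.5) matches. I close the fingers, come over it and go down gently.

>>> {"op": "move_arm", "data": {"angular": [[0,0,0],[0,0,0],[0,0,0],[0,0,0],[0,0,0],[0,0,0],[0,0,0]], "linear": [[-0.11,0,0],[0,0,-0.4],[0,0,-0.7],[0,0,-0.7],[0,0,-0.6],[0,0,-0.3],[0,0,0]], "claw": [0,0,0,0,0,0,0]}}

```text
time: 14.88
eef_pos: [0.6053, -0.0727, 0.0618]
tcp_rot: [180.0, -0.1, -175.5]
wrist_force: [-1.9, -0.0, 2.3]
finger_gap: -0.004
finger_force: 0.5
```

>>> {"op": "move_arm", "data": {"angular": [[0,0,0],[0,0,0]], "linear": [[0,0,-0.06],[0,0,-0.04]], "claw": [0,0]}}

```text
time: 15.12
eef_pos: [0.6066, -0.0731, 0.0583]
tcp_rot: [-180.0, 0.1, -175.5]
wrist_force: [-3.2, 0.5, 4.9]
finger_gap: 0.0
finger_force: 2.6
```

>>> {"op": "move_arm", "data": {"angular": [[0,0,0],[0,0,0]], "linear": [[0,0,-0.04],[0,0,0]], "claw": [0,0]}}

```text
time: 15.38
eef_pos: [0.6068, -0.0732, 0.0566]
tcp_rot: [-179.9, 0.1, -175.5]
wrist_force: [-2.3, 1.0, 9.1]
finger_gap: 0.005
finger_force: 4.9
```

>>> {"op": "move_arm", "data": {"angular": [[0,0,0],[0,0,0]], "linear": [[0,0,-0.03],[0,0,0]], "claw": [0,0]}}

```text
time: 15.62
eef_pos: [0.6071, -0.0734, 0.0565]
tcp_rot: [-179.9, 0.2, -175.5]
wrist_force: [-7.2, 0.5, 18.1]
finger_gap: -0.002
finger_force: 9.2
```

>>> {"op": "move_arm", "data": {"angular": [[0,0,0],[0,0,0]], "linear": [[0,0,-0.03],[0,0,0]], "claw": [0,0]}}

```text
time: 15.88
eef_pos: [0.6075, -0.0735, 0.0563]
tcp_rot: [-179.9, 0.2, -175.5]
wrist_force: [-10.8, 1.4, 28.2]
finger_gap: 0.001
finger_force: 13.7
```

At the firm stop. I rise and check that it sprang up.

>>> {"op": "move_arm", "data": {"angular": [[0,0,0],[0,0,0],[0,0,0],[0,0,0],[0,0,0],[0,0,0]], "linear": [[0,0,0.1],[0,0,0.2],[0,0,0.4],[0,0,0.6],[0,0,0.6],[0,0,0]], "claw": [0,0,0,0.3,0.7,0.7]}}

```text
time: 16.62
eef_pos: [0.6077, -0.0734, 0.1508]
tcp_rot: [-179.9, 0.3, -175.5]
wrist_force: [0.6, 0.3, -0.2]
finger_gap: 0.633
finger_force: 0.0
```

Run:
```python
from h import *
c=grab('wrist'); np.savez('w5.npz',**c); s=telemetry.get_state(); print(s['eef_pos'],s['wrist_force'])
Q=rk(cloud(c)); m=(Q[...,2]>86)&(Q[...,2]<112)&(Q[...,0]>-125)&(Q[...,0]<-30)&(abs(Q[...,1])<70)
n,l,st,_=cv2.connectedComponentsWithStats(m.astype(np.uint8))
for i in range(1,n):
    if st[i,4]>50:
        p=Q[l==i]; print(st[i],p.min(0).round(),p.max(0).round(),np.median(p,0).round(1))
p=Q[(Q[...,2]>100)&(Q[...,2]<112)&(Q[...,0]>-110)&(Q[...,0]<-30)&(abs(Q[...,1]+30)<25)]
if len(p): print('top',np.percentile(p,[1,99],0).round(1))
```

```text
[ 0.6068833  -0.07311873  0.14884184] [ 0.4525912   0.45871192 -0.26862484]
[291 154   7  14  56] [-100.  -52.   86.] [-91. -48.  88.] [-95.5 -49.8  86.6]
[349 154   7  58 229] [-100.  -11.   86.] [-58.  -7.  88.] [-80.8  -8.9  86.6]
[ 300  163   47   78 3453] [-93. -45.  86.] [-43. -14. 109.] [-71.7 -29.6 106.3]
[403 162  11  21  76] [-94.  27.  86.] [-80.  33.  89.] [-89.3  30.2  86.7]
[291 170   8  69 267] [-88. -52.  86.] [-37. -47.  88.] [-64.  -50.   86.6]
[347 213   7  26  97] [-57. -12.  86.] [-37.  -7.  88.] [-47.5  -9.5  86.5]
[399 223  11   9  51] [-49.  26.  86.] [-42.  34.  88.] [-46.1  29.9  86.7]
top [[-93.  -44.4 101.1]
 [-44.1 -14.8 108. ]]
```

Sprung up: the top is at .107. Shut tips sit about 30 mm behind the reported TCP judging by the contact. I grasp at TCP z≈.060.

>>> {"op": "move_arm", "data": {"angular": [[0,0,0],[0,0,0],[0,0,0],[0,0,0],[0,0,0],[0,0,0],[0,0,0],[0,0,0],[0,0,0],[0,0,0]], "linear": [[-0.01,0,-0.4],[0,0,-0.5],[0,0,-0.5],[0,0,-0.3],[0,0,-0.1],[0,0,0],[0,0,0],[0,0,0],[0,0,0],[0,0,0]], "claw": [0.7,0.7,0.7,0.7,0.7,0.7,0,0,0,0]}}

```text
time: 17.92
eef_pos: [0.6059, -0.073, 0.0574]
tcp_rot: [-180.0, 0.1, -175.5]
wrist_force: [1.6, -0.3, 1.2]
finger_gap: 0.336
finger_force: 61.6
```

>>> {"op": "move_arm", "data": {"angular": [[0,0,0],[0,0,0]], "linear": [[0,0,0],[0,0,0]], "claw": [0,0]}}

```text
time: 18.18
eef_pos: [0.6055, -0.0729, 0.057]
tcp_rot: [-180.0, 0.0, -175.5]
wrist_force: [0.9, -0.6, 0.8]
finger_gap: 0.336
finger_force: 61.6
```

Gripped. I lift straight up first.

>>> {"op": "move_arm", "data": {"angular": [[0,0,0],[0,0,0],[0,0,0],[0,0,0],[0,0,0],[0,0,0],[0,0,0],[0,0,0]], "linear": [[0,0,0.1],[0,0,0.2],[0,0,0.3],[0,0,0.4],[0,0,0.4],[0,0,0.4],[0,0,0.2],[0,0,0]], "claw": [0,0,0,0,0,0,0,0]}}

```text
time: 19.18
eef_pos: [0.6059, -0.073, 0.1578]
tcp_rot: [-180.0, 0.1, -175.5]
wrist_force: [0.7, 0.1, -0.4]
finger_gap: 0.334
finger_force: 61.3
```

Run:
```python
from h import *
c=grab('top'); Q=cloud(c); f=c['frame']
sat=f.max(2).astype(int)-f.min(2)
m=np.zeros(sat.shape,np.uint8); m[195:255,385:440]=(sat[195:255,385:440]<35)
cv2.imwrite('pics/tmp.png',m*255)
p=Q[(m>0)&(Q[...,2]<.03)&(Q[...,2]>-.01)]; r=cv2.minAreaRect((p[:,:2]*1000).astype(np.float32)); print(r)
print('wrist: cartridge bottom'); w=grab('wrist'); W=cloud(w); s=telemetry.get_state()['eef_pos']; print(s)
q=W[(abs(W[...,0]-s[0])<.035)&(abs(W[...,1]-s[1])<.012)&(W[...,2]>.13)]; print(q.min(0),q.max(0))
```

```text
((465.8643798828125, -328.92718505859375), (132.57798767089844, 107.26581573486328), 6.955986499786377)
wrist: cartridge bottom
[ 0.60515712 -0.07279002  0.15619706]
[ 0.57987741 -0.08478991  0.16236038] [ 0.63155186 -0.06079043  0.28025926]
```

Cartridge held, with its bottom ≈ TCP + 6 mm. I carry it over the tray.

>>> {"op": "move_arm", "data": {"angular": [[0,0,0.01],[0,0,0.01],[0,0,0.01],[0,0,0.01],[0,0,0.01],[0,0,0.01],[0,0,0],[0,0,0],[0,0,0],[0,0,0],[0,0,0],[0,0,0]], "linear": [[-0.12,-0.26,0],[-0.24,-0.52,0],[-0.24,-0.52,0],[-0.24,-0.52,0],[-0.24,-0.52,0],[-0.24,-0.52,0],[-0.24,-0.52,0],[-0.24,-0.52,0],[-0.24,-0.52,0],[-0.24,-0.52,0],[-0.12,-0.26,0],[0,0,0]], "claw": [0,0,0,0,0,0,0,0,0,0,0,0]}}

```text
time: 20.78
eef_pos: [0.485, -0.333, 0.1563]
tcp_rot: [179.9, -0.0, -170.2]
wrist_force: [0.7, 0.3, -1.6]
finger_gap: 0.338
finger_force: 61.3
```

>>> {"op": "move_arm", "data": {"angular": [[0,0,0],[0,0,0],[0,0,0],[0,0,0],[0,0,0],[0,0,0],[0,0,0],[0,0,0]], "linear": [[0,0,-0.4],[0,0,-0.6],[0,0,-0.6],[0,0,-0.6],[0,0,-0.4],[0,0,-0.2],[0,0,-0.1],[0,0,0]], "claw": [0,0,0,0,0,0,0,0]}}

```text
time: 21.78
eef_pos: [0.4858, -0.3331, 0.0124]
tcp_rot: [-180.0, 0.0, -170.1]
wrist_force: [0.4, -0.5, -1.3]
finger_gap: 0.338
finger_force: 61.3
```

Run:
```python
from h import *
c=grab('wrist'); save(c,'pics/w6.png')
```

```text
(no output)
```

View pics/w6.png

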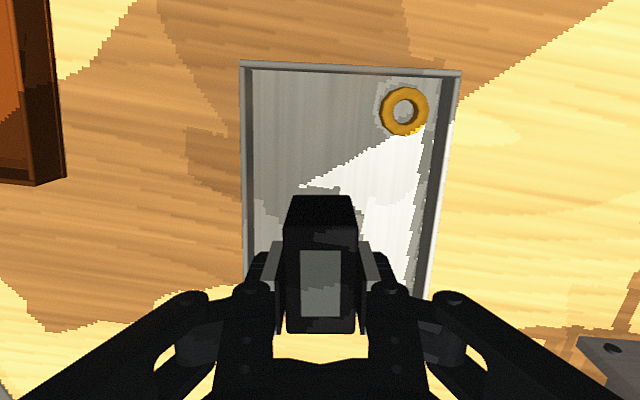

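The cartridge is over the tray floor. The ring at (403,110) and the walls at columns 245 and 430 are clear. I lower to contact.

>>> {"op": "move_arm", "data": {"angular": [[0,0,0],[0,0,0],[0,0,0],[0,0,0],[0,0,0]], "linear": [[0,0,-0.1],[0,0,-0.08],[0,0,-0.05],[0,0,-0.03],[0,0,0]], "claw": [0,0,0,0,0]}}

```text
time: 22.45
eef_pos: [0.4855, -0.3329, -0.0008]
tcp_rot: [-180.0, 0.0, -170.1]
wrist_force: [-0.6, 0.2, 2.0]
finger_gap: 0.332
finger_force: 61.7
```

>>> {"op": "move_arm", "data": {"angular": [[0,0,0],[0,0,0]], "linear": [[0,0,-0.03],[0,0,0]], "claw": [0,0]}}

```text
time: 22.7
eef_pos: [0.4856, -0.333, -0.0008]
tcp_rot: [-180.0, 0.0, -170.1]
wrist_force: [-6.1, 4.1, 15.6]
finger_gap: 0.339
finger_force: 63.3
```

>>> {"op": "move_arm", "data": {"angular": [[0,0,0],[0,0,0],[0,0,0],[0,0,0],[0,0,0],[0,0,0],[0,0,0],[0,0,0],[0,0,0],[0,0,0]], "linear": [[0,0,0.03],[0,0,0],[0,0,0],[0,0,0],[0,0,0.2],[0,0,0.5],[0,0,0.9],[0,0,0.9],[0,0,0.9],[0,0,0]], "claw": [0,0.36,0.42,0.5,0.5,0.5,0.5,0.5,0.5,0.5]}}

```text
time: 23.95
eef_pos: [0.4871, -0.3346, 0.1741]
tcp_rot: [-179.6, 0.2, -170.1]
wrist_force: [-0.8, -0.5, 0.1]
finger_gap: 0.498
finger_force: 0.0
```

Run:
```python
from h import *
for n in ('wrist','top'):
    c=grab(n); W=cloud(c); m=(abs(W[...,0]-.485)<.06)&(abs(W[...,1]+.333)<.05)&(W[...,2]>.03)&(W[...,2]<.07)
    if m.sum():
        p=W[m]; print(n,m.sum(),p.min(0).round(3),p.max(0).round(3),np.median(p,0).round(3))
    # tray rim
    m=(abs(W[...,0]-.466)<.09)&(abs(W[...,1]+.329)<.08)&(W[...,2]>.017)&(W[...,2]<.026); p=W[m]
    if len(p)>20: print('rim',cv2.minAreaRect((p[:,:2]*1000).astype(np.float32)))
```

```text
wrist 1910 [ 0.459 -0.352  0.031] [ 0.512 -0.315  0.05 ] [ 0.483 -0.334  0.047]
rim ((463.52984619140625, -326.543701171875), (130.2438507080078, 100.42536163330078), 7.201381683349609)
rim ((521.8087768554688, -298.554931640625), (33.6213264465332, 80.35738372802734), 35.881202697753906)
```

The cartridge stands upright in the tray (top .048). Next I measure the release pad from the earlier wrist view.

Run:
```python
from h import *
for n in ('w4.npz','w5.npz'):
    c=dict(np.load(n)); Q=rk(cloud(c)); r=(abs(Q[...,1]-83)<14)&(abs(Q[...,0]+115)<30)
    a=Q[r&(Q[...,2]>93)&(Q[...,2]<98)]; b=Q[r&(Q[...,2]>99.5)&(Q[...,2]<104)]
    for p in (a,b):
        if len(p)>5: print(n,len(p),np.percentile(p,[3,50,97],0).round(1).tolist())
    k=Q[(abs(Q[...,1])<100)&(Q[...,0]<-140)&(Q[...,0]>-170)&(Q[...,2]>97)&(Q[...,2]<103)]
    if len(k): print('panel x',np.percentile(k[:,0],[2,98]))
```

```text
w4.npz 1158 [[-129.9, 72.8, 93.8], [-115.7, 82.8, 95.3], [-100.9, 93.7, 96.7]]
w4.npz 175 [[-100.9, 72.8, 100.0], [-99.1, 83.4, 101.3], [-96.9, 94.0, 102.5]]
panel x [-155.95196972 -148.00743454]
w5.npz 1645 [[-129.6, 72.6, 93.9], [-115.7, 82.9, 95.4], [-100.9, 93.6, 96.6]]
w5.npz 228 [[-100.8, 72.9, 99.8], [-99.0, 83.0, 101.4], [-97.0, 93.6, 102.6]]
panel x [-155.76658985 -148.23188585]
```

>>> {"op": "move_arm", "data": {"angular": [[0,0,-0.01],[0,0,-0.01],[0,0,-0.01],[0,0,-0.01],[0,0,-0.01],[0,0,-0.01],[0,0,0],[0,0,0],[0,0,0],[0,0,0],[0,0,0],[0,0,0]], "linear": [[0.06,0.34,0],[0.12,0.67,0],[0.12,0.67,0],[0.12,0.67,0],[0.12,0.67,0],[0.12,0.67,0],[0.12,0.67,0],[0.12,0.67,0],[0.12,0.67,0],[0.12,0.67,0],[0.12,0.67,0],[0.04,0.34,0]], "claw": [0,0,0,0,0,0,0,0,0,0,0,0]}}

```text
time: 25.55
eef_pos: [0.5497, 0.0376, 0.1676]
tcp_rot: [180.0, -0.1, -175.4]
wrist_force: [-0.1, 0.3, -0.5]
finger_gap: 0.002
finger_force: 0.0
```

>>> {"op": "move_arm", "data": {"angular": [[0,0,0],[0,0,0],[0,0,0],[0,0,0],[0,0,0],[0,0,0],[0,0,0]], "linear": [[0.05,-0.02,-0.3],[0,0,-0.6],[0,0,-0.5],[0,0,-0.35],[0,0,-0.15],[0,0,0],[0,0,0]], "claw": [0,0,0,0,0,0,0]}}

```text
time: 26.42
eef_pos: [0.5536, 0.0349, 0.0749]
tcp_rot: [-180.0, 0.1, -175.5]
wrist_force: [-0.7, 0.4, -0.0]
finger_gap: 0.002
finger_force: 0.0
```

>>> {"op": "move_arm", "data": {"angular": [[0,0,0],[0,0,0],[0,0,0]], "linear": [[0,0,-0.06],[0,0,-0.06],[0,0,0]], "claw": [0,0,0]}}

```text
time: 26.8
eef_pos: [0.5528, 0.0352, 0.0676]
tcp_rot: [180.0, -0.0, -175.5]
wrist_force: [-0.3, -0.2, 0.2]
finger_gap: -0.002
finger_force: 0.0
```

>>> {"op": "move_arm", "data": {"angular": [[0,0,0],[0,0,0]], "linear": [[0,0,-0.04],[0,0,0]], "claw": [0,0]}}

```text
time: 27.05
eef_pos: [0.5531, 0.0351, 0.0661]
tcp_rot: [180.0, 0.0, -175.5]
wrist_force: [-0.6, 1.5, 3.2]
finger_gap: -0.001
finger_force: 1.5
```

>>> {"op": "move_arm", "data": {"angular": [[0,0,0],[0,0,0],[0,0,0],[0,0,0]], "linear": [[0,0,-0.05],[0,0,-0.05],[0,0,-0.04],[0,0,0]], "claw": [0,0,0,0]}}

```text
time: 27.55
eef_pos: [0.5532, 0.0351, 0.059]
tcp_rot: [180.0, 0.0, -175.5]
wrist_force: [-1.4, -0.2, 6.4]
finger_gap: 0.0
finger_force: 2.8
```

>>> {"op": "move_arm", "data": {"angular": [[0,0,0],[0,0,0]], "linear": [[0,0,-0.03],[0,0,0]], "claw": [0,0]}}

```text
time: 27.8
eef_pos: [0.5532, 0.0351, 0.0576]
tcp_rot: [-180.0, 0.0, -175.5]
wrist_force: [-1.5, 0.6, 6.6]
finger_gap: -0.001
finger_force: 3.0
```

>>> {"op": "move_arm", "data": {"angular": [[0,0,0],[0,0,0]], "linear": [[0,0,-0.02],[0,0,0]], "claw": [0,0]}}

```text
time: 28.05
eef_pos: [0.5531, 0.0351, 0.0567]
tcp_rot: [180.0, 0.0, -175.5]
wrist_force: [-1.7, -0.1, 6.6]
finger_gap: -0.004
finger_force: 3.2
```

Pad pressed at about 6.6 N. I ease it inward against the lip.

>>> {"op": "move_arm", "data": {"angular": [[0,0,0],[0,0,0],[0,0,0],[0,0,0]], "linear": [[0.04,0.003,0],[0.04,0.003,0],[0.04,0.003,0],[0,0,0]], "claw": [0,0,0,0]}}

```text
time: 28.55
eef_pos: [0.5592, 0.0356, 0.0567]
tcp_rot: [180.0, 0.0, -175.5]
wrist_force: [-0.9, -0.1, 6.8]
finger_gap: 0.0
finger_force: 3.2
```

>>> {"op": "move_arm", "data": {"angular": [[0,0,0],[0,0,0],[0,0,0],[0,0,0]], "linear": [[0.04,0.003,0],[0.04,0.003,0],[0.04,0.003,0],[0,0,0]], "claw": [0,0,0,0]}}

```text
time: 29.05
eef_pos: [0.5652, 0.036, 0.0567]
tcp_rot: [180.0, 0.0, -175.5]
wrist_force: [-1.9, 0.4, 6.3]
finger_gap: -0.0
finger_force: 3.2
```

>>> {"op": "move_arm", "data": {"angular": [[0,0,0],[0,0,0],[0,0,0],[0,0,0],[0,0,0],[0,0,0]], "linear": [[0.06,0.005,0],[0.06,0.005,0],[0.06,0.005,0],[0.06,0.005,0],[0.06,0.005,0],[0,0,0]], "claw": [0,0,0,0,0,0]}}

```text
time: 29.8
eef_pos: [0.5804, 0.0372, 0.0567]
tcp_rot: [-180.0, 0.0, -175.5]
wrist_force: [-0.9, 0.7, 4.9]
finger_gap: -0.0
finger_force: 3.2
```

Run:
```python
from h import *
for n in('top','wrist'):
    c=grab(n); Q=rk(cloud(c))
    k=Q[(abs(Q[...,1])<90)&(Q[...,0]<-60)&(Q[...,0]>-172)&(Q[...,2]>97.5)&(Q[...,2]<102)]
    if len(k): print(n,len(k),np.percentile(k[:,0],[3,50,97]).round(1))
    h=Q[(abs(Q[...,1])<50)&(Q[...,0]<-150)&(Q[...,0]>-215)&(Q[...,2]>86)&(Q[...,2]<94)]
    if len(h): print('handle',len(h),np.percentile(h[:,0],[3,50,97]).round(1))
```

```text
top 69 [-128.  -124.  -120.9]
handle 68 [-175.1 -170.3 -166.2]
wrist 7260 [-128.6 -124.8  -97.2]
handle 6215 [-175.  -170.3 -166.1]
```

Unlocked and 27 mm in (d≈0.121). I lift off, turn and re-pinch the handle at about (0.502,-0.051).

>>> {"op": "move_arm", "data": {"angular": [[0,0,0],[0,0,0],[0,0,0],[0,0,0],[0,0,0]], "linear": [[-0.03,0,0.1],[0,0,0.3],[0,0,0.6],[0,0,0.8],[0,0,0.6]], "claw": [0,0,0.42,0.42,0.42]}}

```text
time: 30.52
eef_pos: [0.5785, 0.0373, 0.1786]
tcp_rot: [-180.0, 0.1, -175.5]
wrist_force: [-0.6, 0.7, 0.3]
finger_gap: 0.424
finger_force: 0.0
```

>>> {"op": "move_arm", "data": {"angular": [[0,0,-0.1],[0,0,-0.1],[0,0,-0.1],[0,0,-0.1],[0,0,-0.1],[0,0,-0.1],[0,0,-0.1],[0,0,-0.1],[0,0,-0.1],[0,0,-0.1],[0,0,0],[0,0,0]], "linear": [[-0.155,-0.176,0],[-0.155,-0.176,0],[-0.155,-0.176,0],[-0.155,-0.176,0],[-0.155,-0.176,0],[-0.155,-0.176,0],[-0.155,-0.176,0],[-0.155,-0.176,0],[-0.155,-0.176,0],[-0.155,-0.176,0],[0,0,0],[0,0,0]], "claw": [0.42,0.42,0.42,0.42,0.42,0.42,0.42,0.42,0.42,0.42,0.42,0.42]}}

```text
time: 32.02
eef_pos: [0.5011, -0.0505, 0.1767]
tcp_rot: [180.0, 0.0, 94.7]
wrist_force: [0.3, -0.1, -0.5]
finger_gap: 0.416
finger_force: 0.0
```

Run:
```python
from h import *
c=grab('wrist'); Q=rk(cloud(c)); s=telemetry.get_state(); print(s['eef_pos'],s['tcp_rot'],s['wrist_force'])
h=Q[(Q[...,1]>-40)&(Q[...,1]<48)&(Q[...,0]<-150)&(Q[...,0]>-215)&(Q[...,2]>87)&(Q[...,2]<94)]
print('handle',len(h),np.percentile(h,[3,50,97],0).round(1))
m=np.median(h[:,0])/1000; print(O+EX*m)
p=Q[(abs(Q[...,1]-83)<8)&(Q[...,0]>-105)&(Q[...,0]<-70)&(Q[...,2]>80)&(Q[...,2]<105)]
print('pad',len(p),np.percentile(p[:,2],[10,50,90]).round(1))
```

```text
[ 0.5011434  -0.0504659   0.17659104] [ 1.79988149e+02 -2.61276818e-03  9.46500904e+01] [-0.25868356 -0.4284404  -0.01002279]
handle 1167 [[-175.2  -37.    87.3]
 [-171.3    7.2   88.9]
 [-167.3   45.4   90.4]]
[ 0.50120673 -0.05099176]
pad 1286 [88.6 89.8 95. ]
```

>>> {"op": "move_arm", "data": {"angular": [[0,0,0],[0,0,0],[0,0,0],[0,0,0],[0,0,0],[0,0,0],[0,0,0],[0,0,0],[0,0,0],[0,0,0],[0,0,0],[0,0,0]], "linear": [[0,-0.01,-0.4],[0,0,-0.7],[0,0,-0.7],[0,0,-0.5],[0,0,-0.3],[0,0,-0.18],[0,0,0],[0,0,0],[0,0,0],[0,0,0],[0,0,0],[0,0,0]], "claw": [0.42,0.42,0.42,0.42,0.42,0.42,0.42,0,0,0,0,0]}}

```text
time: 33.58
eef_pos: [0.5017, -0.0515, 0.0385]
tcp_rot: [179.9, 0.0, 94.5]
wrist_force: [-0.5, 0.4, 6.1]
finger_gap: 0.09
finger_force: 58.6
```

>>> {"op": "move_arm", "data": {"angular": [[0,0,0],[0,0,0],[0,0,0],[0,0,0],[0,0,0],[0,0,0],[0,0,0],[0,0,0],[0,0,0],[0,0,0],[0,0,0],[0,0,0]], "linear": [[0.1,0.0078,0],[0.18,0.014,0],[0.2,0.0155,0],[0.2,0.0155,0],[0.2,0.0155,0],[0.2,0.0155,0],[0.2,0.0155,0],[0.2,0.0155,0],[0.2,0.0155,0],[0.14,0.011,0],[0.1,0.0078,0],[0.06,0.0047,0]], "claw": [0,0,0,0,0,0,0,0,0,0,0,0]}}

```text
time: 35.08
eef_pos: [0.6005, -0.0441, 0.0385]
tcp_rot: [180.0, 0.1, 94.5]
wrist_force: [-2.5, -1.6, 7.2]
finger_gap: 0.095
finger_force: 59.1
```

>>> {"op": "move_arm", "data": {"angular": [[0,0,0],[0,0,0],[0,0,0],[0,0,0],[0,0,0],[0,0,0],[0,0,0]], "linear": [[0.05,0.004,0],[0.05,0.004,0],[0.05,0.004,0],[0.04,0.003,0],[0.04,0.003,0],[0.03,0.0025,0],[0,0,0]], "claw": [0,0,0,0,0,0,0]}}

```text
time: 35.95
eef_pos: [0.6136, -0.0432, 0.0385]
tcp_rot: [179.9, 0.1, 94.5]
wrist_force: [-0.9, -1.8, 5.5]
finger_gap: 0.093
finger_force: 59.0
```

>>> {"op": "move_arm", "data": {"angular": [[0,0,0],[0,0,0],[0,0,0],[0,0,0],[0,0,0],[0,0,0],[0,0,0]], "linear": [[0.025,0.002,0],[0.025,0.002,0],[0.025,0.002,0],[0.025,0.002,0],[0.025,0.002,0],[0.025,0.002,0],[0,0,0]], "claw": [0,0,0,0,0,0,0]}}

```text
time: 36.83
eef_pos: [0.621, -0.0426, 0.0385]
tcp_rot: [179.9, 0.1, 94.5]
wrist_force: [-2.4, -1.1, 5.3]
finger_gap: 0.092
finger_force: 59.0
```

>>> {"op": "move_arm", "data": {"angular": [[0,0,0],[0,0,0],[0,0,0]], "linear": [[0.02,0.0016,0],[0.02,0.0016,0],[0,0,0]], "claw": [0,0,0]}}

```text
time: 37.2
eef_pos: [0.623, -0.0425, 0.0386]
tcp_rot: [179.9, 0.1, 94.5]
wrist_force: [-1.5, -2.6, 7.1]
finger_gap: 0.09
finger_force: 59.0
```

>>> {"op": "move_arm", "data": {"angular": [[0,0,0],[0,0,0],[0,0,0]], "linear": [[0.02,0.0016,0],[0.01,0.0008,0],[0,0,0]], "claw": [0,0,0]}}

```text
time: 37.58
eef_pos: [0.6232, -0.0424, 0.0385]
tcp_rot: [-179.9, 0.1, 94.4]
wrist_force: [-8.4, -2.9, 10.3]
finger_gap: 0.091
finger_force: 59.6
```

Force is rising and motion has stopped, so it is home. One more small push to seat it, then relax, release, rise and back away.

>>> {"op": "move_arm", "data": {"angular": [[0,0,0],[0,0,0]], "linear": [[0.03,0.0024,0],[0,0,0]], "claw": [0,0]}}

```text
time: 37.83
eef_pos: [0.6232, -0.0424, 0.0385]
tcp_rot: [-179.7, 0.1, 94.4]
wrist_force: [-17.3, -3.2, 16.0]
finger_gap: 0.094
finger_force: 60.2
```

>>> {"op": "move_arm", "data": {"angular": [[0,0,0],[0,0,0],[0,0,0],[0,0,0],[0,0,0],[0,0,0],[0,0,0],[0,0,0],[0,0,0],[0,0,0]], "linear": [[-0.04,-0.003,0],[-0.015,0,0],[0,0,0],[0,0,0],[0,0,0],[0,0,0.3],[0,0,0.7],[0,0,0.9],[0,0,0.9],[0,0,0]], "claw": [0,0,0.3,0.4,0.4,0.4,0.4,0.4,0.4,0.4]}}

```text
time: 39.08
eef_pos: [0.625, -0.0422, 0.1832]
tcp_rot: [179.6, 0.2, 94.5]
wrist_force: [0.8, -0.1, -0.5]
finger_gap: 0.4
finger_force: 0.0
```

Run:
```python
from h import *
c=grab('wrist'); Q=rk(cloud(c)); s=telemetry.get_state(); print(s['eef_pos'],s['wrist_force'],s['time'])
h=Q[(Q[...,1]>-40)&(Q[...,1]<48)&(Q[...,0]<-35)&(Q[...,0]>-75)&(Q[...,2]>87)&(Q[...,2]<94)]
print('handle',len(h),np.percentile(h,[3,50,97],0).round(1))
c0=dict(np.load('w1.npz')); Q=rk(cloud(c0)); h=Q[(Q[...,1]>-40)&(Q[...,1]<48)&(Q[...,0]<-35)&(Q[...,0]>-75)&(Q[...,2]>87)&(Q[...,2]<94)]
print('start',len(h),np.percentile(h,[3,50,97],0).round(1))
W=cloud(grab('top'))
for n,W in (('top',W),('before',cloud(dict(np.load('top0.npz'))))):
    m=(abs(W[...,0]-.485)<.06)&(abs(W[...,1]+.333)<.05)&(W[...,2]>.035)&(W[...,2]<.07)
    print(n,m.sum(),np.median(W[m],0).round(3) if m.sum() else '')
    g=(W[...,2]>.111)&(W[...,2]<.125)&(abs(W[...,0]-.76)<.1)&(abs(W[...,1])<.1); print('gear',g.sum(),np.median(W[g],0).round(3))
```

```text
[ 0.62403744 -0.04198908  0.18047337] [ 0.65437177 -0.74912845 -1.08306366] 39.125
handle 1137 [[-53.5 -36.9  87.2]
 [-49.6   7.6  88.8]
 [-45.6  45.4  90.4]]
start 686 [[-53.7 -37.   87.2]
 [-49.7   5.4  88.9]
 [-45.5  45.3  90.4]]
top 172 [ 0.486 -0.332  0.046]
gear 14 [0.815 0.083 0.112]
before 0 
gear 321 [ 0.749 -0.026  0.116]
```

Run:
```python
from h import *
for n,c in (('now',grab('wrist')),('w1',dict(np.load('w1.npz')))):
    W=cloud(c); g=(W[...,2]>.112)&(W[...,2]<.125)&(abs(W[...,0]-.75)<.06)&(abs(W[...,1]+.03)<.06); print(n,g.sum(),W[g].min(0).round(3),W[g].max(0).round(3))
print(order.hand_in())
```

```text
now 4471 [ 0.719 -0.056  0.112] [ 0.776 -0.     0.123]
w1 2554 [ 0.72  -0.056  0.112] [ 0.776 -0.     0.122]
the job is handed in; nothing more can be done
None
```

The job is handed in at about 39 s: the cartridge stands upright in the steel tray, the chassis is fully home with its handle back at its starting position, the gear is where it was, and I saw no contact with the other loose parts, though I didn't re-measure them.

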